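# Open the canister of polishing stones

### The arm

A 7-joint arm with a two-finger parallel gripper is mounted at the origin on the work surface. World frame = base frame: x ahead of the robot, y to its left, z up, the work surface at z = 0. Lengths are in m, angles in rad, forces in N, time in s.
With the tool pointing down it reaches from about 0.4 to 0.9 m from the base axis. Payload 5.6 kg.
Tool frame: the origin (TCP) lies midway between the tips of the shut fingers; the grasp point (between the pads) lies arm.grasp_offset behind it (arm.grasp_offset is the distance from the TCP to the grasp point, in m); z points along the fingers, y is the direction in which the jaws open and shut (so a half turn about z gives the same grasp; the last joint's range is limited). The gripper opens to 92 mm and grips with 3 to 60 N. Pads are 20 mm wide; open, the fingers measure 128 mm over their backs; the gripper's body (75 mm by 189 mm) begins 69 mm behind the grasp point.
Start: joints at [1.267, 0.468, -0.012, 1.603, 0.006, 1.071, -0.056], TCP at [0.168, -0.628, 0.215] pointing down, gripper open.
Joint ranges: [-2.53, 2.53], [-0.31, 2.02], [-1.57, 1.55], [0.28, 2.44], [-1.29, 4.43], [0.15, 1.84], [-2.92, 2.92]. Speed limits (rad/s): [2.57, 2.57, 3.14, 3.14, 3.14, 3.14, 3.14].

### API

Orientations are given as a rotation vector (axis times angle).
In Python, from cell import arm, camera gives the robot as it stands.
- The arm moves only by the tool step_arm, never from a script. Its argument "increments" is a list of rows, each a list of 7 numbers: the turn, a rotation vector about the tool's x, y, z in units of 6 degrees (1.0 is 6 degrees), then the shift along the tool's x, y, z in mm, then the closure, from 0 (fully open) to 1 (shut). A call has 1 to 8 rows; each row is the pose to reach, as a shift and turn from the pose commanded when the call began, along the tool's axes at that moment; what a row does not reach only later rows make up. A row lasts 1/10 s, in which the tool goes at most 50 mm and 8.59 degrees, less where a joint would pass 70% of its speed; a pose out of reach is approached as far as the arm can. A call with a gripper value outside its range is refused whole. The fingers move at their own pace and stop on an object; "grip_force" is the grip in N (left out, the last holds). Time passes only in rows, so rows that repeat a pose let the fingers close. It gives the time, the measured TCP pose, the force and the opening at its end, in the units of the state.
- arm.get_state(): the state, without advancing time (a new reading comes with each control period).
- camera(name): name is "scene" or "top" or "wrist"; returns a dict with "img" (420x560x3 uint8, red, green, blue), "K" (3x3 intrinsics, pixels), "R" (3x3) and "t" (3): a world point X has camera coordinates R X + t. Camera axes: x right, y down, z forward; pixel columns grow to the right and rows downward; lengths in m; the calibration is good to about 2 mm. A picture is of the moment at which its call begins. There is no depth.
- arm.close_job(): hands the job in, once; it reports no verdict.
The state is a dict: "time": time; "joints": joint angles; "joint_velocities": joint speeds; "joint_efforts": joint torques, N m; "ee_pos": TCP position; "tool_rot": TCP orientation; "wrist_force": force on the tool from outside, world axes, zero at the start; "moment": the same for the moment, N m; "gripper_width": finger opening in m.
Only numpy, scipy, OpenCV 4.12 (cv2) and the standard library are available. Lean on these libraries where they do the work, as an engineer would, in place of code of your own. Each camera call takes 0.05 s, during which the arm holds its last target.

### The job

I need a polishing stone and my hands are sticky with lacquer: on the canister that holds the stone bars, press down the blue tab so that the lid springs up, then push the lid all the way back to its stop so that it stays open. Only press and push, grasping nothing: leave the canister standing where it is, not lifted, tipped or shoved along, and leave the charcoal canister shut and everything else on the bench where it is.

Things in the scene. Friction and masses are not known exactly. Their poses are not given: they have to be found in the camera images.
- stone_canister: loose one-push storage canister, 1.5 to 2 kg, holding green-grey and ochre bars of polishing stone: clear box 150 x 120 mm, 90 mm high, white collar, clear flip lid in a white rim on top, blue tab at the front. Origin: centre of its underside; x axis from the tab (front) to the lid's hinge (back), y along the hinge, z up. Walls at x = -75 and +75 mm, top of the shut lid 111 mm up
- stone_tab_press (a point): middle of the ridged part of the blue tab's top face, pressed straight down here: x = -96.5, y = 0, z = 107 mm from the canister's origin. The tab is 46 mm wide, flat from x = -75 to -108 mm, and overhangs the front wall. The shut lid's front lip ends at x = -66 mm; the hook over it, at x = -75 to -63 mm, stands 5 mm above the tab
- stone_tab (a joint): angle of the blue tab (rad): 0 at rest, grows as it is pressed down, stop at 0.28 (9 mm of travel at the press point, 3 to 4 N on a finger); the latch lets go at about 0.18 (6 mm, 2 to 3 N); springs back when let go
- stone_lid_hinge (a point): middle of the lid's hinge axis: x = +61, y = 0, z = 107 mm from the canister's origin
- stone_lid_edge (a point): middle of the lower front edge of the lid, 123 mm from the hinge axis; moves with the lid. The lid is 108 mm wide and 7 mm thick, 3 mm of it below the plane through the hinge axis
- stone_lid (a joint): angle of the lid (rad): 0 shut, grows as it opens, stop at 1.92 (leaning 20 degrees back past upright). Unlatched, its spring raises it within about 1.5 s to about 0.8; a stiff hinge then keeps it at any angle it is pushed to, for a push of about 1 N at its front edge. Smooth plastic. Some 5 N against the stop at that edge would tip the canister
- charcoal_tab (a joint): tab of the other canister (rad), 0 at rest
- charcoal_lid (a joint): lid of the other canister (rad), 0 shut
- charcoal_canister: the other canister, the same in every part, but holding black lumps of polishing charcoal; origin: centre of its underside; stays as it is
- hera: flat pale wooden spatula, 215 mm long, 5 mm thick, lying on the dark slab; origin under it near its middle
- brush: flat lacquer brush with a wooden handle, 190 mm long, 10 mm thick, lying on the bench; origin under it near its middle
- squeeze_bottle: orange squeeze bottle with a red spout, 49 mm across, 130 mm high; origin: centre of its underside
- jar: small amber jar with a dark cap, 52 mm across, 58 mm high, standing in front of and between the canisters; origin: centre of its underside
- soup_bowl: dark red lacquered bowl, 116 mm across, 62 mm high; origin: centre of its underside
- tape: roll of yellow masking tape lying flat, 100 mm across, 24 mm high; origin: centre of its underside
- water_cup: white cup, 72 mm across, 80 mm high; origin: centre of its underside

How it is judged:
By the outcome, as a careful person would: the job done as asked, in the order asked, and still so for the second after the job is handed in, with the robot touching nothing.
It also fails if it takes over 45 s, if anything falls off the work surface, if the arm or the gripper's body presses on something with over 40 N, if the wrist force passes 120 N, or if a joint passes its speed limit or range.

## Working session

There is one attempt and no reset: what is moved stays moved. The work goes in short steps, Python scripts to look and compute and a tool call to move; the robot and the scene stay as the last step left them, time stands still between calls to the robot, and variables do not carry over. Pictures are saved under pics/ and viewed, and the job is handed in when it is done.

Besides the shell and the picture viewer there is one more tool, called after ">>>" as a command line: name --pt "numbers of a row" for each row, then --argument value for the rest. step_arm: Moves the arm, as the interface text tells. Its arguments: {"type":"object","properties":{"increments":{"type":"array","items":{"type":"array","items":{"type":"number"}}},"grip_force":{"type":"number"}},"required":["increments"]}

```bash
ls; mkdir -p pics
python3 - <<'E'
from cell import arm,camera
import cv2,numpy as np
for n in("scene","top","wrist"):
    c=camera(n); cv2.imwrite(f"pics/{n}0.png",c["img"][:,:,::-1]); np.savez(f"{n}0.npz",**c)
    print(n,c["K"].tolist(),c["R"].round(4).tolist(),c["t"].round(4).tolist())
print(arm.get_state())
print([a for a in dir(arm) if a[0]!='_'])
E
```

```text
pics
scene [[473.38659678626664, 0.0, 291.9542275421853], [0.0, 473.38659678626664, 214.4956948273931], [0.0, 0.0, 1.0]] [[-0.2956, 0.9553, 0.0069], [0.8127, 0.2552, -0.5239], [-0.5022, -0.1493, -0.8518]] [0.1906, -0.353, 1.607]
top [[398.1946712920994, 0.0, 277.0821190398619], [0.0, 398.1946712920994, 208.33951768115986], [0.0, 0.0, 1.0]] [[-0.0178, -0.9998, 0.0072], [-0.9966, 0.0171, -0.0801], [0.08, -0.0086, -0.9968]] [-0.031, 0.4901, 1.2107]
wrist [[331.14988665032126, 0.0, 278.659786269828], [0.0, 331.14988665032126, 206.00538876137233], [0.0, 0.0, 1.0]] [[0.2574, -0.9663, -0.0018], [-0.9256, -0.2471, 0.2867], [-0.2774, -0.0721, -0.958]] [-0.6493, -0.0324, 0.3915]
{'time': 0.15, 'joints': array([ 1.26701496,  0.46820158, -0.01158931,  1.60334877,  0.00600505,
        1.07136144, -0.05630015]), 'joint_velocities': array([-5.65885381e-05, -1.54874795e-03, -3.81775665e-04, -2.27151150e-03,
        5.33371797e-04, -2.28196387e-05, -2.20756512e-04]), 'joint_efforts': array([ 6.60606111e-04, -5.20952439e+01, -1.24377088e-02, -2.43977809e+01,
       -5.66513767e-02,  1.52613973e-02,  1.07060750e-04]), 'ee_pos': array([ 0.16741964, -0.62764998,  0.21386803]), 'tool_rot': array([-3.11369492e+00, -4.08194349e-01,  4.32767786e-04]), 'wrist_force': array([ 0.31260205, -0.59167847,  0.41435084]), 'moment': array([ 0.06051219, -0.01736165, -0.00155337]), 'gripper_width': 0.09196163309257537}
['PlanningError', 'close_job', 'get_state', 'grasp_offset']
```

View pics/scene0.png

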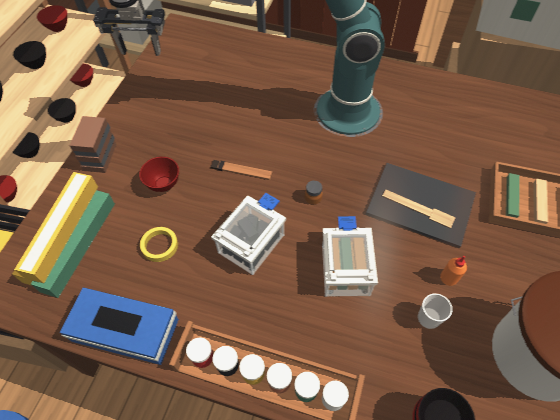

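View pics/top0.png

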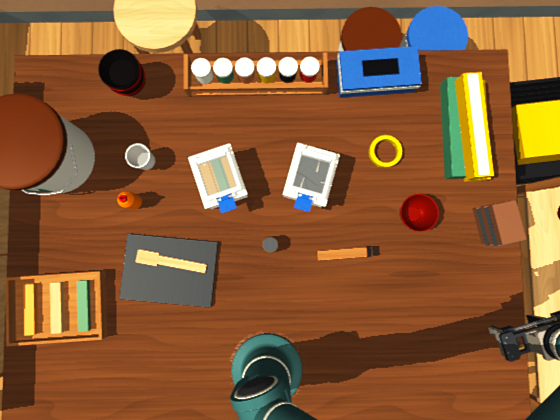

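View pics/wrist0.png

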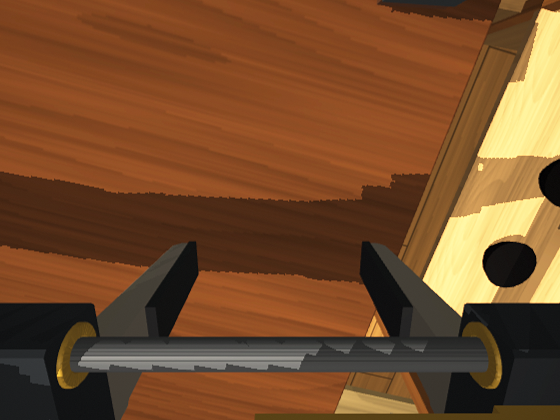

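The scene view shows the stone canister at about (348,262) with its tab at (347,222). The charcoal canister is at (250,235). In the top view the stone canister is at (218,177) with its tab at (226,203). Next I measure both.

Run:
```python
import cv2,numpy as np
a=cv2.imread("pics/top0.png")[130:225,175:355]; b=cv2.imread("pics/scene0.png")[180:310,200:400]
cv2.imwrite("pics/tc.png",cv2.resize(a,None,fx=4,fy=4,interpolation=cv2.INTER_CUBIC))
cv2.imwrite("pics/sc.png",cv2.resize(b,None,fx=4,fy=4,interpolation=cv2.INTER_CUBIC))
for n in("scene","top"):
    d=np.load(n+"0.npz"); hsv=cv2.cvtColor(d["img"],cv2.COLOR_RGB2HSV)
    m=cv2.inRange(hsv,(105,150,90),(125,255,255))
    k,l,s,c=cv2.connectedComponentsWithStats(m)
    for i in range(1,k):
        if s[i,4]>60: print(n,s[i],c[i].round(1), cv2.minAreaRect(np.argwhere(l==i)[:,::-1].astype(np.float32)))
```

```text
scene [259 193  20  17 197] [268.1 201.5] ((267.9705810546875, 201.88233947753906), (16.29236602783203, 13.54838752746582), 30.963754653930664)
scene [339 217  17  13 201] [346.8 222.7] ((347.0, 223.0), (12.0, 16.0), 90.0)
scene [  61  288  112   69 3696] [117.8 322. ] ((116.39318084716797, 320.9153747558594), (102.27285766601562, 50.27861785888672), 14.420774459838867)
scene [  0 410  25  10 183] [ 10.  415.5] ((12.0, 414.5), (9.0, 24.0), 90.0)
top [ 340    6  128   84 4663] [406.8  49.9] ((403.16876220703125, 55.25592803955078), (63.89788055419922, 137.8944854736328), 62.612579345703125)
top [218 195  18  18 218] [226.4 203.7] ((226.1500244140625, 202.95004272460938), (15.17893123626709, 16.127614974975586), 71.56504821777344)
top [294 194  18  18 214] [303.1 202.8] ((303.45001220703125, 202.1500244140625), (15.495158195495605, 15.17893123626709), 18.43494987487793)
```

View pics/tc.png

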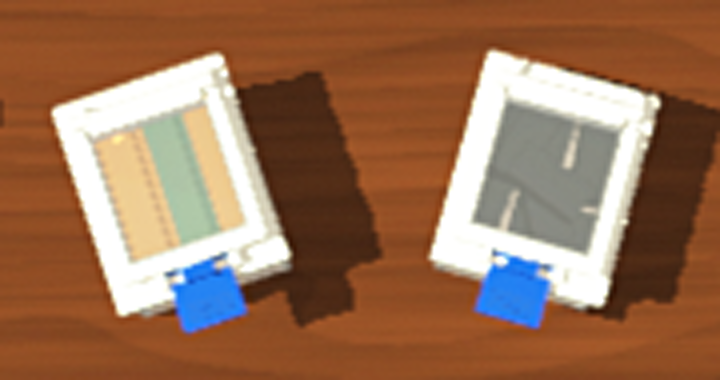

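View pics/sc.png

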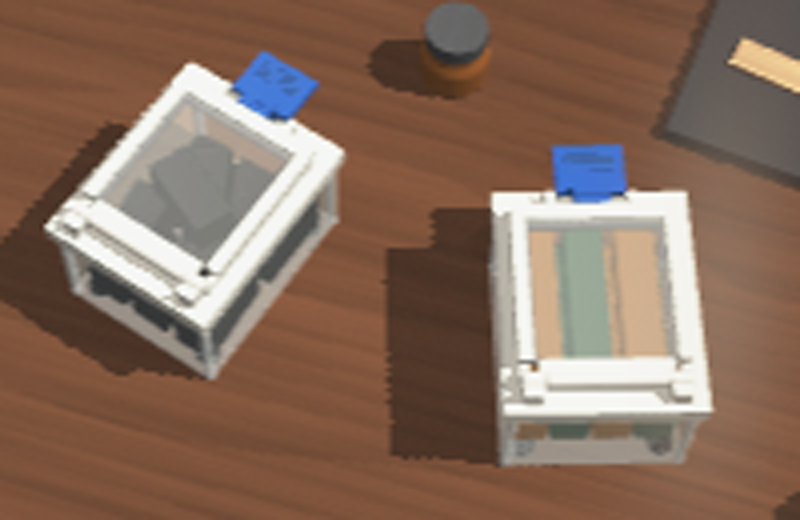

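```bash
cat > h.py <<'E'
import numpy as np
def ray(d,u,v,z):
    K,R,t=d["K"],d["R"],d["t"]; C=-R.T@t; r=R.T@np.linalg.inv(K)@np.array([u,v,1.]); return C+r*(z-C[2])/r[2]
def tri(obs):
    A=np.zeros((3,3));b=np.zeros(3)
    for d,u,v in obs:
        K,R,t=d["K"],d["R"],d["t"]; C=-R.T@t; r=R.T@np.linalg.inv(K)@np.array([u,v,1.]); r/=np.linalg.norm(r)
        P=np.eye(3)-np.outer(r,r);A+=P;b+=P@C
    return np.linalg.solve(A,b)
E
python3 - <<'E'
import numpy as np
from h import *
T=np.load("top0.npz");S=np.load("scene0.npz")
t=lambda x,y:(x/4+175-.4,y/4+130-.4); s=lambda x,y:(x/4+200-.4,y/4+180-.4)
# front/back, L/R by top picture (left = +y)
top=dict(tabFL=t(184,332),tabFR=t(246,316),cFL=t(122,315),cFR=t(290,265),cBL=t(52,108),cBR=t(220,55))
sc=dict(tabFL=s(625,146),tabFR=s(552,146),cFL=s(689,192),cFR=s(491,193),cBL=s(713,408),cBR=s(500,410))
for z in (.107,):
  P={}
  for k in top:
    a,b,c=ray(T,*top[k],z),ray(S,*sc[k],z),tri([(T,*top[k]),(S,*sc[k])])
    P[k]=(a,b);print(k,a.round(4)[:2],b.round(4)[:2],c.round(4))
  for j in(0,1):
    c=sum(P[k][j] for k in("cFL","cFR","cBL","cBR"))/4
    print("centre",c.round(4),"tabfrontmid",((P["tabFL"][j]+P["tabFR"][j])/2).round(4))
    for p,q in(("cFL","cBL"),("cFR","cBR")):
      v=P[q][j]-P[p][j];print("yaw",np.degrees(np.arctan2(v[1],v[0])).round(1),np.linalg.norm(v).round(4))
    for p,q in(("cFR","cFL"),("cBR","cBL"),("tabFR","tabFL")):
      v=P[q][j]-P[p][j];print("yaw-",np.degrees(np.arctan2(v[1],v[0])).round(1)-90,np.linalg.norm(v).round(4))
  print("blue c",ray(T,226.4,203.7,z).round(4),ray(S,346.8,222.7,z).round(4))
for n,u,v,z in(("jar",270,243.5,.058),("bottle",125,200,.1),("charTab",303,203,.107)): print(n,ray(T,u,v,z).round(3))
E
```

```text
tabFL [0.473  0.1232] [0.4699 0.1234] [0.4726 0.123  0.1111]
tabFR [0.4837 0.0787] [0.4845 0.0769] [0.484  0.0778 0.1066]
cFL [0.486  0.1675] [0.4918 0.1716] [0.4865 0.1705 0.0976]
cFR [0.52   0.0468] [0.5315 0.0477] [0.522  0.047  0.0908]
cBL [0.6372 0.2176] [0.6378 0.218 ] [0.6374 0.2179 0.1061]
cBR [0.6743 0.0958] [0.6781 0.0934] [0.6757 0.0947 0.1025]
centre [0.5793 0.1319 0.107 ] tabfrontmid [0.4784 0.101  0.107 ]
yaw 18.3 0.1593
yaw 17.6 0.1619
yaw- 15.700000000000003 0.1254
yaw- 16.900000000000006 0.1273
yaw- 13.599999999999994 0.0458
centre [0.5848 0.1326 0.107 ] tabfrontmid [0.4772 0.1001 0.107 ]
yaw 17.6 0.1531
yaw 17.3 0.1536
yaw- 17.799999999999997 0.1301
yaw- 17.900000000000006 0.131
yaw- 17.400000000000006 0.0487
blue c [0.4983 0.1064 0.107 ] [0.497  0.1052 0.107 ]
jar [ 0.382 -0.016  0.058]
bottle [0.515 0.399 0.1  ]
charTab [ 0.497 -0.114  0.107]
```

```bash
cat >> h.py <<'E'
from scipy.spatial.transform import Rotation as Ro
YAW=np.radians(17.4); O=np.array([0.5809,0.1328,0.])
ex=np.array([np.cos(YAW),np.sin(YAW),0]);ey=np.array([-np.sin(YAW),np.cos(YAW),0]);ez=np.array([0,0,1.])
def can(x,y,z): return O+(x*ex+y*ey)/1000+ez*z/1000
def inc(state,target,sx=1):
    R0=Ro.from_rotvec(state["tool_rot"]); Rt=Ro.from_matrix(np.column_stack([sx*ex,-sx*ey,-ez]))
    return (np.degrees((R0.inv()*Rt).as_rotvec())/6).round(2).tolist(),(R0.inv().apply(target-state["ee_pos"])*1000).round(1).tolist()
E
python3 - <<'E'
from cell import arm
from h import *
s=arm.get_state();print(arm.grasp_offset,s["time"])
R0=Ro.from_rotvec(s["tool_rot"]).as_matrix();print(R0.round(3))
W=np.load("wrist0.npz");C=-W["R"].T@W["t"];print("cam in tool",R0.T@(C-s["ee_pos"]))
print(can(-96.5,0,107))
for sx in(1,-1):
  print(sx,inc(s,np.array([.45,-.35,.26]),sx),inc(s,can(-96.5,0,190),sx))
E
```

```text
0.0187 0.15
[[ 0.966  0.258 -0.   ]
 [ 0.258 -0.966  0.001]
 [-0.    -0.001 -1.   ]]
cam in tool [ 0.08094885  0.00018827 -0.16933373]
[0.48881581 0.10394256 0.107     ]
1 ([-0.01, 0.0, -0.41], [344.6, -195.5, -45.9]) ([-0.01, 0.0, -0.41], [499.1, -624.0, 24.6])
-1 ([0.0, 0.02, 29.59], [344.6, -195.5, -45.9]) ([0.0, 0.02, 29.59], [499.1, -624.0, 24.6])
```

>>> step_arm --pt "0 0 -0.41 48 -27 -7 0.5" --pt "0 0 -0.41 96 -54 -14 1" --pt "0 0 -0.41 144 -81 -21 1" --pt "0 0 -0.41 192 -108 -28 1" --pt "0 0 -0.41 240 -135 -35 1" --pt "0 0 -0.41 290 -165 -42 1" --pt "0 0 -0.41 345 -195 -46 1" --pt "0 0 -0.41 345 -195 -46 1" --grip_force 10

```text
time: 0.95
ee_pos: [0.4517, -0.349, 0.2608]
tool_rot: [3.105, 0.475, 0.0]
wrist_force: [0.7, -0.6, 0.2]
gripper_width: 0.0301
```

Run:
```python
from cell import arm
from h import *
s=arm.get_state();print(s["time"],s["ee_pos"],s["gripper_width"],s["wrist_force"],inc(s,can(-96.5,0,190)))
```

```text
0.95 [ 0.45173595 -0.34898021  0.26083159] 0.030134491878342988 [ 0.72542595 -0.5711248   0.15475773] ([0.0, 0.0, 0.0], [170.8, -421.1, 70.7])
```

>>> step_arm --pt "0 0 0 19 -46 0 1" --pt "0 0 0 38 -92 0 1" --pt "0 0 0 57 -138 0 1" --pt "0 0 0 76 -184 0 1" --pt "0 0 0 95 -230 8 1" --pt "0 0 0 114 -276 16 1" --pt "0 0 0 132 -320 26 1" --pt "0 0 0 150 -360 36 1"

```text
time: 1.75
ee_pos: [0.4857, 0.04, 0.2244]
tool_rot: [3.105, 0.476, 0.001]
wrist_force: [0.8, -0.8, 0.5]
gripper_width: 0.0005
```

>>> step_arm --pt "0 0 0 14 -35 20 1" --pt "0 0 0 21 -61 34 1" --pt "0 0 0 21 -61 34 1" --pt "0 0 0 21 -61 34 1"

```text
time: 2.15
ee_pos: [0.4876, 0.1022, 0.1902]
tool_rot: [3.105, 0.477, -0.002]
wrist_force: [0.1, -0.4, -0.2]
gripper_width: 0.0004
```

Run:
```python
from cell import arm,camera
from h import *
import cv2
s=arm.get_state();print(s["time"],s["ee_pos"],s["gripper_width"],s["wrist_force"],inc(s,can(-96.5,0,115)))
for n in("scene","wrist","top"):
    c=camera(n); cv2.imwrite(f"pics/{n}1.png",c["img"][:,:,::-1]); np.savez(f"{n}1.npz",**c)
```

```text
2.15 [0.48760708 0.10222514 0.19019613] 0.0004273559537362566 [ 0.13107175 -0.43690567 -0.19404752] ([0.0, 0.01, 0.01], [1.8, -1.3, 75.2])
```

View pics/wrist1.png

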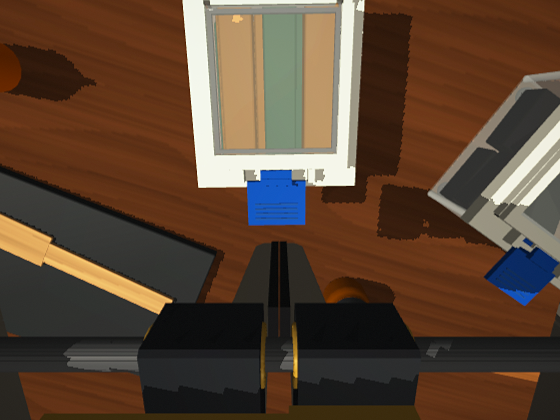

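View pics/scene1.png

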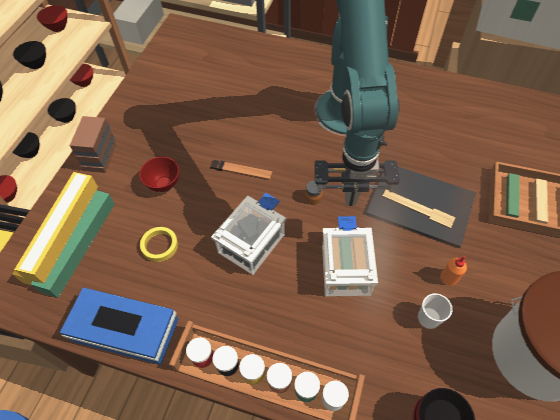

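The wrist view shows the tab at (248..305, 183..224), with its edges square to the picture. I'll refine the pose from this view.

Run:
```python
from h import *
W=np.load("wrist1.npz")
def loc(p): d=p-O; return (d@ex*1000).round(1),(d@ey*1000).round(1)
for n,u,v,z in(("tabF L",248,224,.107),("tabF R",305,224,.107),("tabB L",248,183,.107),("tabB R",305,183,.107),("collF L",198,187,.107),("collF R",355,185,.107),("jar",345,295,.05)):
  p=ray(W,u,v,z);print(n,p.round(4),loc(p))
```

```text
tabF L [0.4712 0.1219 0.107 ] (np.float64(-108.0), np.float64(22.4))
tabF R [0.485  0.0778 0.107 ] (np.float64(-108.0), np.float64(-23.8))
tabB L [0.5039 0.1312 0.107 ] (np.float64(-74.0), np.float64(21.5))
tabB R [0.5172 0.0886 0.107 ] (np.float64(-74.0), np.float64(-23.1))
collF L [0.4891 0.1677 0.107 ] (np.float64(-77.1), np.float64(60.7))
collF R [0.5273 0.0508 0.107 ] (np.float64(-75.7), np.float64(-62.3))
jar [0.4036 0.0009 0.05  ] (np.float64(-208.6), np.float64(-72.9))
```

>>> step_arm --pt "0 0 0 1.5 -1 25 1" --pt "0 0 0 1.5 -1 50 1" --pt "0 0 0 1.5 -1 70 1" --pt "0 0 0 1.5 -1 77 1" --pt "0 0 0 1.5 -1 77 1" --pt "0 0 0 1.5 -1 77 1"

```text
time: 2.9
ee_pos: [0.4899, 0.1033, 0.1145]
tool_rot: [3.106, 0.474, 0.002]
wrist_force: [0.2, -0.3, -0.4]
gripper_width: 0.0006
```

>>> step_arm --pt "0 0 0 0 0 2 1" --pt "0 0 0 0 0 4 1" --pt "0 0 0 0 0 6 1" --pt "0 0 0 0 0 8 1" --pt "0 0 0 0 0 10 1" --pt "0 0 0 0 0 12 1" --pt "0 0 0 0 0 12 1"

```text
time: 3.6
ee_pos: [0.4878, 0.1031, 0.101]
tool_rot: [3.105, 0.475, -0.005]
wrist_force: [-4.7, -2.6, 4.7]
gripper_width: 0.0004
```

Run:
```python
from cell import arm,camera
from h import *
import cv2
s=arm.get_state();print(s["time"],s["ee_pos"],s["wrist_force"],inc(s,can(-96.5,0,115)))
for n in("scene","wrist"):
    c=camera(n); cv2.imwrite(f"pics/{n}2.png",c["img"][:,:,::-1]); np.savez(f"{n}2.npz",**c)
```

```text
3.6 [0.4877555  0.10312726 0.10099192] [-4.66596105 -2.60956202  4.70201684] ([0.0, 0.03, 0.0], [1.2, -0.5, -14.0])
```

View pics/wrist2.png

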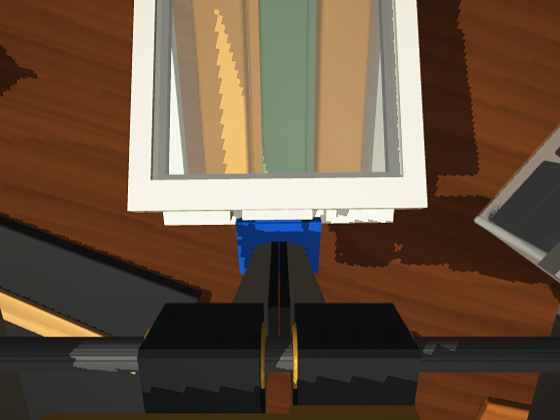

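Run:
```python
import cv2
b=cv2.imread("pics/scene2.png")[130:310,270:440]
cv2.imwrite("pics/sc2.png",cv2.resize(b,None,fx=4,fy=3.3,interpolation=cv2.INTER_CUBIC))
```

```text
(no output)
```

View pics/sc2.png

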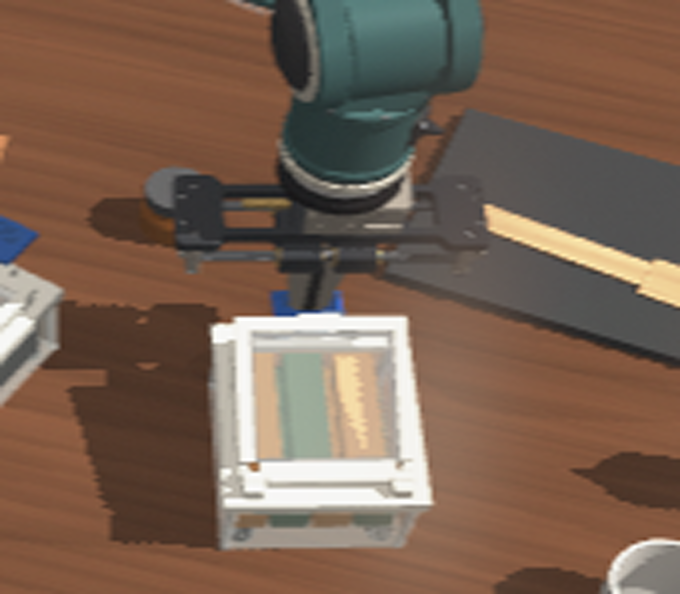

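>>> step_arm --pt "0 0 0 0 0 0 1" --pt "0 0 0 0 0 0 1" --pt "0 0 0 0 0 0 1"

```text
time: 4.0
ee_pos: [0.4883, 0.1033, 0.1014]
tool_rot: [3.105, 0.475, -0.003]
wrist_force: [-5.1, -1.6, 4.2]
gripper_width: 0.0002
```

Run:
```python
from cell import arm,camera
from h import *
import cv2
s=arm.get_state();print(s["time"],s["ee_pos"],s["wrist_force"],s["moment"])
for n in("wrist",):
    c=camera(n); cv2.imwrite(f"pics/{n}3.png",c["img"][:,:,::-1]); np.savez(f"{n}3.npz",**c)
```

```text
4.0 [0.48832946 0.10331598 0.10142799] [-5.10938949 -1.58341553  4.16479384] [-0.41076524  1.11244754 -0.01682899]
```

View pics/wrist3.png

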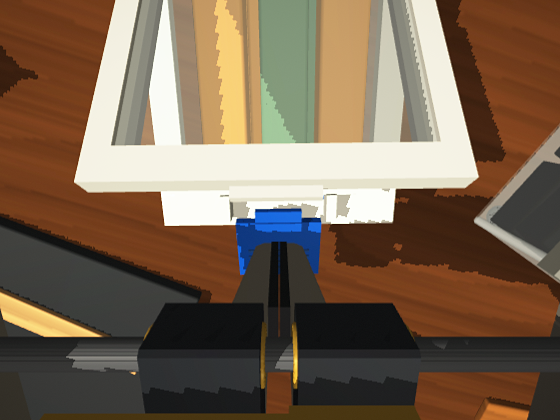

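The lid front rim, at v≈165 in the wrist view, is clearly rising, so the latch has let go. I lift off straight, then back away while it rises.

>>> step_arm --pt "0 0 0 0 0 -8 1" --pt "0 0 0 -2 0 -20 1" --pt "0 0 0 -10 0 -40 1" --pt "0 0 0 -20 0 -60 1" --pt "0 0 0 -20 0 -75 1" --pt "0 0 0 -20 0 -75 1" --pt "0 0 0 -20 0 -75 1" --pt "0 0 0 -20 0 -75 1"

```text
time: 4.85
ee_pos: [0.4698, 0.0976, 0.1761]
tool_rot: [-3.105, -0.475, 0.001]
wrist_force: [-0.4, 0.4, -0.8]
gripper_width: 0.0001
```

>>> step_arm --pt "0 0 0 0 0 0 1" --pt "0 0 0 0 0 0 1" --pt "0 0 0 0 0 0 1" --pt "0 0 0 0 0 0 1" --pt "0 0 0 0 0 0 1" --pt "0 0 0 0 0 0 1"

```text
time: 5.45
ee_pos: [0.47, 0.0976, 0.1765]
tool_rot: [3.105, 0.475, -0.0]
wrist_force: [0.1, 0.5, -0.4]
gripper_width: 0.0003
```

Run:
```python
from cell import arm,camera
from h import *
import cv2
s=arm.get_state();print(s["time"],s["ee_pos"],s["wrist_force"],inc(s,can(-60,0,170)))
for n in("wrist","scene","top"):
    c=camera(n); cv2.imwrite(f"pics/{n}4.png",c["img"][:,:,::-1]); np.savez(f"{n}4.npz",**c)
b=cv2.imread("pics/scene4.png")[130:310,270:440];a=cv2.imread("pics/top4.png")[110:230,170:340]
cv2.imwrite("pics/sc4.png",np.hstack([cv2.resize(b,(400,424)),cv2.resize(a,(400,424))]))
```

```text
5.45 [0.46998883 0.09763117 0.17653586] [ 0.07601606  0.48258368 -0.44303868] ([-0.0, 0.0, 0.0], [56.4, -0.4, 6.5])
```

View pics/wrist4.png

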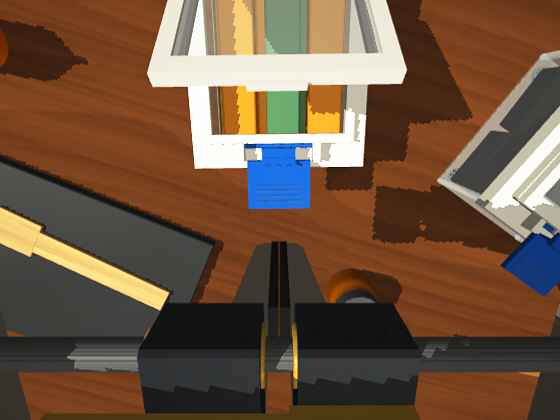

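View pics/sc4.png

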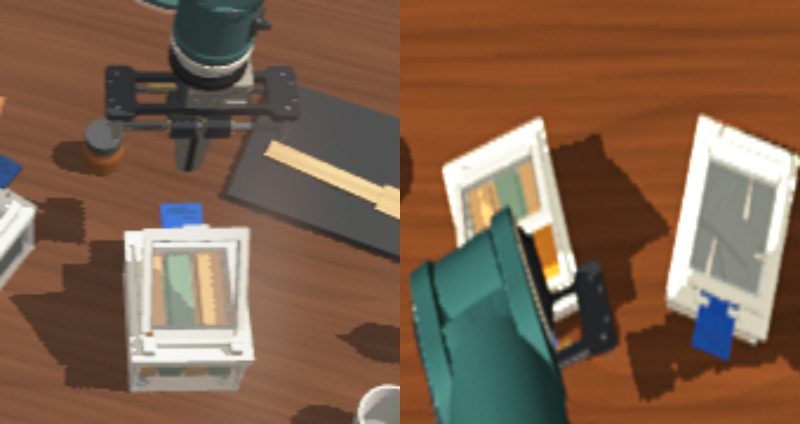

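The lid stands ajar, with its front edge at v≈84 and u 150–405, and the tab is back at (248..310, 208). I check its angle and whether the canister has shifted.

Run:
```python
from h import *
W=np.load("wrist4.npz")
def loc(p): d=p-O; return (d@ex*1000).round(1),(d@ey*1000).round(1)
for n,u,v in(("tabL",248,208.5),("tabR",310,208.5)): print(n,loc(ray(W,u,v,.107)))
def proj(p): c=W["K"]@(W["R"]@p+W["t"]); return c[:2]/c[2]
for a in np.arange(.5,1.1,.1):
  print(a.round(1),[proj(can(61-123*np.cos(a)-3*0*np.sin(a),y,107+123*np.sin(a))).round(0) for y in(54,-54)])
```

```text
tabL (np.float64(-108.9), np.float64(22.6))
tabR (np.float64(-108.9), np.float64(-24.2))
0.5 [array([176., 130.]), array([379., 130.])]
0.6 [array([168., 118.]), array([387., 118.])]
0.7 [array([160., 102.]), array([395., 102.])]
0.8 [array([151.,  81.]), array([404.,  81.])]
0.9 [array([141.,  54.]), array([414.,  54.])]
1.0 [array([129.,  22.]), array([425.,  21.])]
1.1 [array([118., -18.]), array([436., -18.])]
```

>>> step_arm --pt "0 0 0 35 0 2 1" --pt "0 0 0 60 0 4 1" --pt "0 0 0 75 0 4 1" --pt "0 0 0 83 0 4 1" --pt "0 0 0 91 0 2 1" --pt "0 0 0 99 0 0 1" --pt "0 0 0 107 0 -2 1" --pt "0 0 0 115 0 -4 1"

```text
time: 6.4
ee_pos: [0.5802, 0.132, 0.181]
tool_rot: [3.105, 0.475, 0.0]
wrist_force: [-0.7, -0.4, 0.8]
gripper_width: 0.0003
```

```bash
cat > look.py <<'E'
import sys
from cell import arm,camera
from h import *
import cv2
k=sys.argv[1]
s=arm.get_state();d=s["ee_pos"]-O;print(s["time"],"local",(d@ex*1000).round(1),(d@ey*1000).round(1),s["ee_pos"][2].round(4),"F",(s["wrist_force"]@ex).round(2),(s["wrist_force"]@ey).round(2),s["wrist_force"][2].round(2))
I={}
for n in("wrist","scene"):
    c=camera(n); np.savez(f"{n}{k}.npz",**c);I[n]=c["img"][:,:,::-1]
b=I["scene"][130:310,270:440]
cv2.imwrite(f"pics/look{k}.png",np.hstack([cv2.resize(b,(400,424)),cv2.resize(I["wrist"],(400,300+124))]))
E
python3 look.py 5
```

```text
6.4 local -0.9 -0.5 0.181 F -0.84 -0.16 0.77
```

View pics/look5.png

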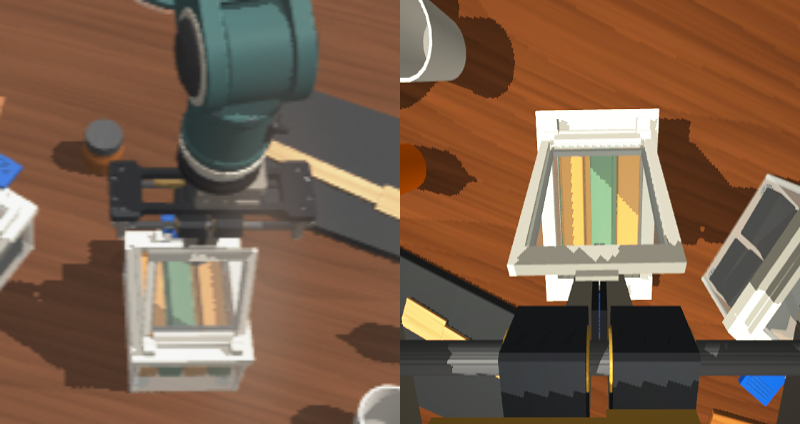

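The finger bears on the inside of the lid's front rim and the lid is rising at about 1 N. I continue.

>>> step_arm --pt "0 0 0 7 0 -2 1" --pt "0 0 0 14 0 -4 1" --pt "0 0 0 21 0 -6 1" --pt "0 0 0 28 0 -9 1" --pt "0 0 0 35 0 -12 1" --pt "0 0 0 42 0 -15 1" --pt "0 0 0 48 0 -18 1"

```text
time: 7.2
ee_pos: [0.6261, 0.1465, 0.1988]
tool_rot: [-3.105, -0.475, -0.0]
wrist_force: [-0.8, 0.1, 0.3]
gripper_width: 0.0006
```

```bash
python3 look.py 6
```

```text
7.2 local 47.3 -0.4 0.1988 F -0.7 0.3 0.25
```

View pics/look6.png

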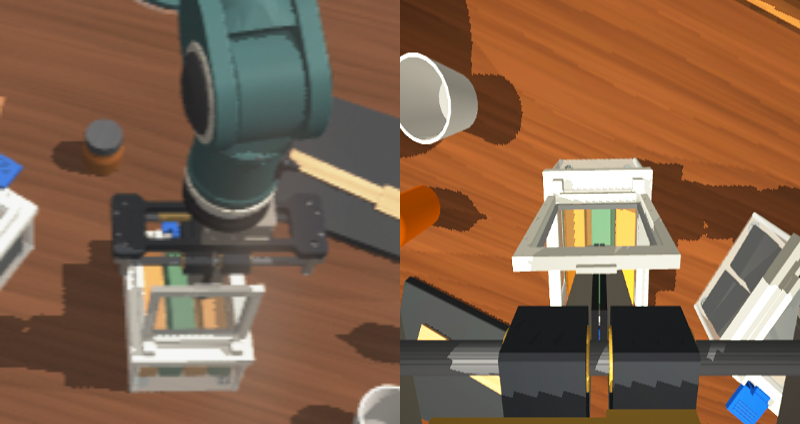

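>>> step_arm --pt "0 0 0 5 0 -1 1" --pt "0 0 0 10 0 -3 1" --pt "0 0 0 15 0 -4 1" --pt "0 0 0 20 0 -6 1" --pt "0 0 0 24 0 -7 1" --pt "0 0 0 28 0 -8 1" --pt "0 0 0 28 0 -8 1"

```text
time: 8.0
ee_pos: [0.6528, 0.155, 0.2067]
tool_rot: [-3.105, -0.475, -0.001]
wrist_force: [-0.1, -0.0, -0.1]
gripper_width: 0.0002
```

```bash
python3 look.py 7
python3 - <<'E'
from h import *
W=np.load("wrist7.npz")
import cv2;cv2.imwrite("pics/w7.png",W["img"][:,:,::-1])
def proj(p): c=W["K"]@(W["R"]@p+W["t"]); return c[:2]/c[2]
for a in np.arange(1.5,1.95,.07):
  print(a.round(2),[proj(can(61-123*np.cos(a),y,107+123*np.sin(a))).round(0) for y in(54,-54)])
E
```

```text
8.0 local 75.3 -0.4 0.2067 F -0.12 0.03 -0.07
1.5 [array([172., 318.]), array([383., 318.])]
1.57 [array([171., 304.]), array([385., 304.])]
1.64 [array([169., 288.]), array([386., 288.])]
1.71 [array([168., 272.]), array([387., 272.])]
1.78 [array([168., 255.]), array([388., 255.])]
1.85 [array([167., 238.]), array([388., 238.])]
1.92 [array([167., 220.]), array([388., 220.])]
```

View pics/w7.png

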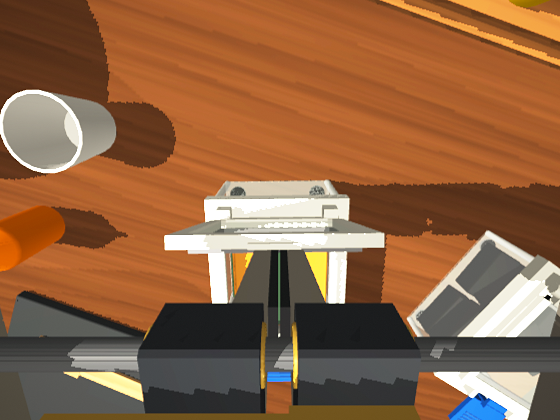

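View pics/look7.png

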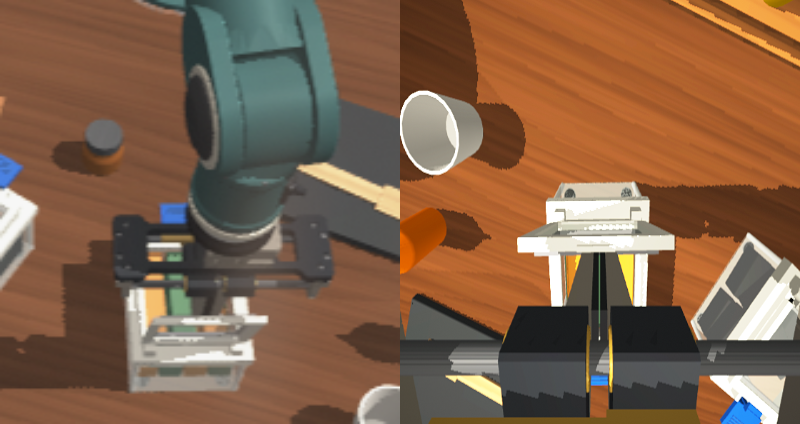

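The lid's lower front edge sits at v≈248, so the angle is about 1.81. I approach the stop slowly.

>>> step_arm --pt "0 0 0 1.5 0 0 1" --pt "0 0 0 3 0 0 1" --pt "0 0 0 4.5 0 0 1" --pt "0 0 0 6 0 0 1" --pt "0 0 0 6 0 0 1"

```text
time: 8.6
ee_pos: [0.6582, 0.1566, 0.2065]
tool_rot: [-3.105, -0.475, -0.0]
wrist_force: [-1.1, -0.5, -0.8]
gripper_width: 0.0005
```

>>> step_arm --pt "0 0 0 1 0 0 1" --pt "0 0 0 1 0 0 1"

```text
time: 8.8
ee_pos: [0.659, 0.1568, 0.2065]
tool_rot: [3.105, 0.475, 0.0]
wrist_force: [-0.1, 0.1, 0.7]
gripper_width: 0.0009
```

>>> step_arm --pt "0 0 0 1 0 0 1" --pt "0 0 0 1 0 0 1"

```text
time: 9.0
ee_pos: [0.6599, 0.1572, 0.2065]
tool_rot: [3.105, 0.475, 0.0]
wrist_force: [0.6, -0.1, 0.3]
gripper_width: 0.0005
```

>>> step_arm --pt "0 0 0 1 0 0 1" --pt "0 0 0 1 0 0 1"

```text
time: 9.2
ee_pos: [0.6609, 0.1575, 0.2065]
tool_rot: [-3.105, -0.475, -0.0]
wrist_force: [-0.1, 0.0, -0.4]
gripper_width: 0.0004
```

```bash
python3 look.py 8
python3 - <<'E'
from h import *
W=np.load("wrist8.npz")
import cv2;cv2.imwrite("pics/w8.png",cv2.resize(W["img"][150:300,130:430,::-1],None,fx=2.6,fy=2.6))
def proj(p): c=W["K"]@(W["R"]@p+W["t"]); return c[:2]/c[2]
for a in np.arange(1.78,2,.035):
  print(a.round(3),[proj(can(61-123*np.cos(a),y,107+123*np.sin(a))).round(0) for y in(54,-54)])
E
```

```text
9.2 local 83.7 -0.4 0.2065 F -0.12 0.06 -0.43
1.78 [array([169., 271.]), array([386., 271.])]
1.815 [array([169., 262.]), array([386., 262.])]
1.85 [array([169., 254.]), array([386., 254.])]
1.885 [array([169., 245.]), array([386., 245.])]
1.92 [array([169., 236.]), array([386., 236.])]
1.955 [array([169., 228.]), array([386., 228.])]
1.99 [array([169., 219.]), array([386., 219.])]
```

View pics/w8.png

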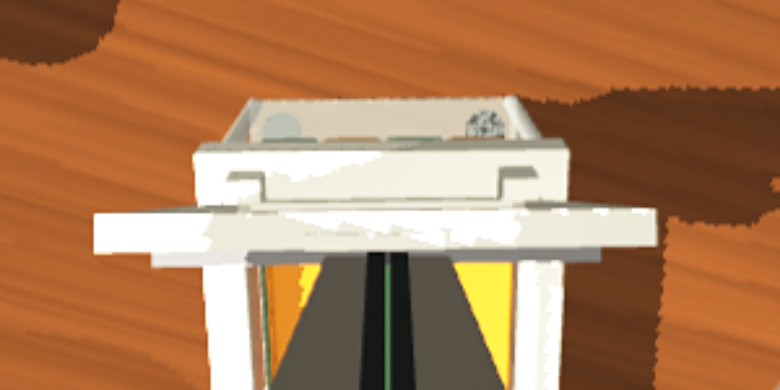

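Lower edge at v≈245 gives about 1.885 rad, so roughly 3–4 mm remain.

>>> step_arm --pt "0 0 0 1 0 0 1" --pt "0 0 0 2 0 0 1" --pt "0 0 0 2 0 0 1"

```text
time: 9.6
ee_pos: [0.6625, 0.158, 0.2065]
tool_rot: [3.105, 0.475, -0.001]
wrist_force: [-1.8, -0.3, 0.1]
gripper_width: 0.0003
```

>>> step_arm --pt "0 0 0 1 0 0 1" --pt "0 0 0 1 0 0 1"

```text
time: 9.8
ee_pos: [0.6629, 0.1581, 0.2063]
tool_rot: [3.105, 0.475, -0.003]
wrist_force: [-4.5, -1.0, 1.6]
gripper_width: 0.0004
```

>>> step_arm --pt "0 0 0 0.5 0 0 1" --pt "0 0 0 0.5 0 0 1" --pt "0 0 0 0.5 0 0 1"

```text
time: 10.1
ee_pos: [0.6638, 0.1583, 0.2063]
tool_rot: [3.105, 0.475, -0.002]
wrist_force: [-4.9, -0.8, 1.8]
gripper_width: 0.0003
```

The force has risen to about 5 N, so the stop is reached. I back off.

>>> step_arm --pt "0 0 0 -4 0 0 1" --pt "0 0 0 -12 0 0 1" --pt "0 0 0 -25 0 -10 1" --pt "0 0 0 -40 0 -40 1" --pt "0 0 0 -60 0 -80 1" --pt "0 0 0 -90 0 -110 1" --pt "0 0 0 -130 0 -120 1" --pt "0 0 0 -170 0 -120 1"

```text
time: 10.9
ee_pos: [0.5021, 0.108, 0.3289]
tool_rot: [-3.105, -0.476, -0.01]
wrist_force: [0.2, -0.7, 1.6]
gripper_width: 0.0005
```

>>> step_arm --pt "0 0 0 -20 20 0 1" --pt "0 0 0 -30 60 0 1" --pt "0 0 0 -35 100 0 1" --pt "0 0 0 -35 145 0 1" --pt "0 0 0 -35 190 0 1" --pt "0 0 0 -35 230 0 1" --pt "0 0 0 -35 230 0 1" --pt "0 0 0 -35 230 0 1"

```text
time: 11.7
ee_pos: [0.5375, -0.1229, 0.3266]
tool_rot: [3.106, 0.472, 0.002]
wrist_force: [-0.2, 0.9, 0.1]
gripper_width: 0.0003
```

Run:
```python
from cell import arm,camera
from h import *
import cv2
s=arm.get_state();print(s["time"],s["ee_pos"],s["wrist_force"])
for n in("scene","top"):
    c=camera(n);np.savez(f"{n}9.npz",**c); cv2.imwrite(f"pics/{n}9.png",c["img"][:,:,::-1])
    o=np.load(n+"0.npz")["img"]; d=cv2.absdiff(o,c["img"]).max(2); cv2.imwrite(f"pics/d{n}9.png",d)
    def proj(p): q=c["K"]@(c["R"]@p+c["t"]); return (q[:2]/q[2]).round(1)
    hsv=cv2.cvtColor(c["img"],cv2.COLOR_RGB2HSV)
    k,l,st,ce=cv2.connectedComponentsWithStats(cv2.inRange(hsv,(105,150,90),(125,255,255)))
    for i in range(1,k):
        if 60<st[i,4]<400: print(n,st[i],ce[i].round(1))
    for a in(1.8,1.85,1.92): print(n,a,[proj(can(61-123*np.cos(a),y,107+123*np.sin(a))) for y in(54,-54)])
b=cv2.imread("pics/scene9.png")[170:310,270:400];a=cv2.imread("pics/top9.png")[110:230,170:280]
cv2.imwrite("pics/z9.png",np.hstack([cv2.resize(b,(400,430),interpolation=2),cv2.resize(a,(394,430),interpolation=2)]))
```

```text
11.7 [ 0.53754451 -0.12292324  0.32658026] [-0.16294354  0.85790283  0.09144775]
scene [259 193  20  17 198] [268.1 201.5]
scene [339 217  17  14 209] [346.8 223. ]
scene [  0 410  25  10 181] [  9.8 415.5]
scene 1.8 [array([382.3, 263.8]), array([333.9, 263.8])]
scene 1.85 [array([382.5, 266.5]), array([334. , 266.5])]
scene 1.92 [array([382.7, 270.4]), array([334.1, 270.4])]
top [218 194  18  19 224] [226.3 203.5]
top [294 194  11  16 113] [299.7 202.3]
top 1.8 [array([180.2, 142.2]), array([219.8, 129.4])]
top 1.85 [array([179.6, 140.2]), array([219.2, 127.4])]
top 1.92 [array([178.9, 137.5]), array([218.4, 124.8])]
```

View pics/scene9.png

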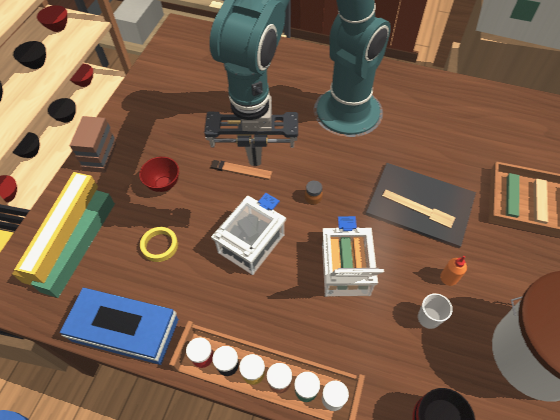

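View pics/z9.png

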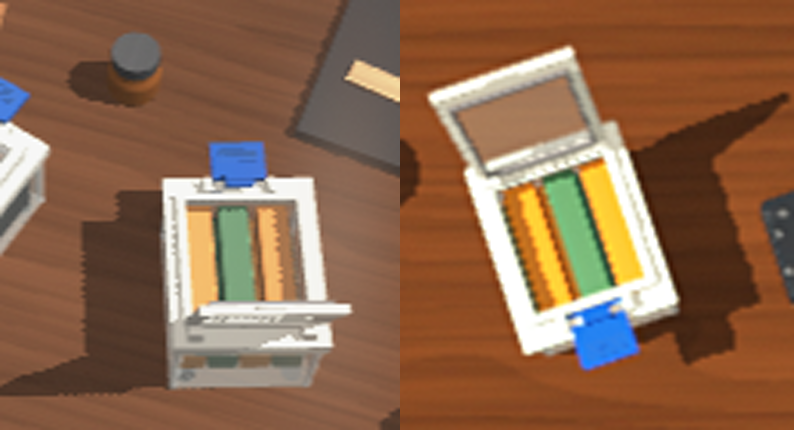

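View pics/dscene9.png

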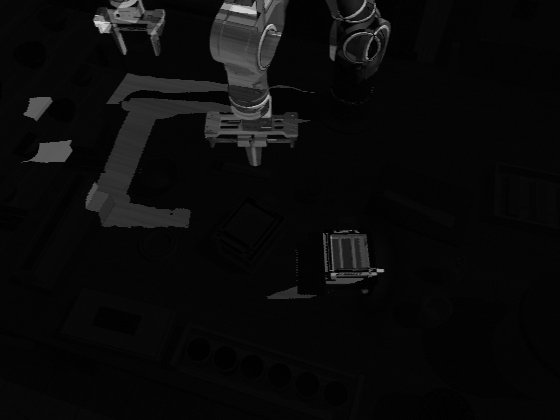

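The lid's top corners, at about (178.5,137) and (219,123) in the top view, match 1.92 rad. The tab centroids are unmoved and nothing else has changed. I hand in.

```bash
python3 -c "
from cell import arm
print(arm.close_job())"
```

```text
the job is handed in; nothing more can be done
None
```

The stone canister's lid is open at its stop. I pressed the blue tab with the shut fingertips, the lid sprang up to about 0.8 rad, and I pushed it back by its inner face. I then moved the arm clear and handed the job in about 12 s into the 45 s allowed.

**Lid and canister:** In the final top picture the lid's corners are where a 1.92 rad opening puts them (within about 2 px). It stayed there after the fingers left. The tab is back at rest and in the same spot (within 0.3 px), so the canister has not moved measurably.

**Everything else:** The before-and-after scene picture shows no change other than this canister, the arm and shadows. The charcoal canister is still shut.

**What did not go cleanly:**
- **Side force on the tab:** While I held the tab down, the wrist sensor showed an unexpected 5 N sideways, which I could not explain. It left no visible shift.
- **Force at the stop:** It reached about 5 N roughly 104 mm from the hinge, nearer than I wanted to the 5 N at the lid edge that would tip the canister. It did not tip.

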